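# Free the seized locating pin from the frame jig

### The arm

A 6-joint arm with a two-finger parallel gripper is mounted at the origin on the work surface. World frame = base frame: x ahead of the robot, y to its left, z up, the work surface at z = 0. Lengths are in mm, angles in rad, forces in N, time in s.
With the tool pointing down it reaches from about 350 to 875 mm from the base axis. Payload 4.2 kg.
Tool frame: the origin (TCP) lies at the very end of the fingers, on their centre line; the grasp point (between the pads) lies 19 mm behind it; z points along the fingers, y is the direction in which the jaws open and shut (so a half turn about z gives the same grasp; the last joint's range is limited). The gripper opens to 85 mm and grips with 20 to 120 N. Pads are 22 mm wide; open, the fingers measure 114 mm over their backs; the gripper's body (76 mm by 85 mm) begins 54 mm behind the grasp point. The pads swing forward as they close: fully open they stand 13 mm farther back than shut.
Start: joints at [1.428, 0.385, 0.008, 0, -1.194, -0.259], TCP at [244.389, 575.216, 231.312] pointing down, gripper open.
Joint ranges: [-3.14, 3.14], [-1.21, 2.06], [-1.07, 1.41], [-3.16, 2.05], [-2.99, -0.16], [-3.1, 3.1]. Speed limits (rad/s): [2.79, 2.79, 3.14, 3.14, 3.14, 3.14].

### API

Orientations are given as a rotation vector (axis times angle).
In Python, from bench import bot gives the robot as it stands. The module is installed in compiled form; this text tells all that it offers.
- The arm moves only by the tool send_rows, never from a script. Its argument "deltas" is a list of rows, each an object with "dp": the shift along the tool's x, y, z in cm, a list of three; "yaw": the turn about the tool's z in rad. A call has 1 to 20 rows; each row is the pose to reach, as a shift and turn from the pose measured when the call began, along the tool's axes at that moment; what a row does not reach only later rows make up. A row lasts 1/10 s, in which the tool goes at most 50 mm and 8.59 degrees, less where a joint would pass 70% of its speed; a pose out of reach is approached as far as the arm can. A call with a gripper value outside its range is refused whole. "jaw" is the finger opening in cm, from 0 to 8.54, set as the call begins (left out, the last holds). The fingers move at their own pace and stop on an object; "newtons" is the grip in N (left out, the last holds). Time passes only in rows, so rows that repeat a pose let the fingers close. It gives the time, the measured TCP pose, the force and the opening at its end, in the units of the state.
- bot.get_obs(): the state, without advancing time (a new reading comes with each control period).
- bot.camera(name): name is "scene" or "top" or "wrist"; returns a dict with "pixels" (384x512x3 uint8, red, green, blue), "K" (3x3 intrinsics, pixels), "view" (4x4, takes a point from world to camera coordinates); the wrist camera has in their place "tool_from_camera" (4x4, takes a point from camera to tool coordinates, whose origin is the TCP and whose axes are the flange's). Camera axes: x right, y down, z forward; pixel columns grow to the right and rows downward; lengths in mm; the calibration is good to about 2 mm. A picture is of the moment at which its call begins: read the wrist's pose just before it. There is no depth.
- bot.sign_off(): hands the job in, once; it reports no verdict.
The state is a dict: "clock": time; "q": joint angles; "joint_vel": joint speeds; "effort": joint torques, N m; "eef_pos": TCP position; "tool_rot": TCP orientation; "wrist_force": force on the tool from outside, world axes, zero at the start; "ft_torque": the same for the moment, N m; "finger_gap": finger opening in mm.
Only numpy, scipy, OpenCV 4.12 (cv2) and the standard library are available. Lean on these libraries where they do the work, as an engineer would, in place of code of your own. Each camera call takes 0.05 s, during which the arm holds its last target. There are 200 camera calls.

### The job

The red-handled locating pin is seized in its jig block. Grip its handle and work it out: twist it about 20 degrees anticlockwise (seen from above) first, then back to about 20 degrees clockwise past where it started, drawing it up as you twist, until it comes free; then lower it point down into the green parts cup and let go. Leave the blue-handled pin in its block and keep the cup upright.

Things in the scene. Friction and masses are not known exactly. Their poses are not given: they have to be found in the camera images.
- pin: Seized pin, 84 mm, 0.2 kg: steel shaft 20 mm across, 60 mm long, collar 28 mm across, 4 mm thick, on top a red bar handle 46 long, 14 wide, 20 mm tall, its middle at z = 74 mm. Origin: centre of the point's end; z up the shaft, x along the handle. Starts point down in the block, point 10 mm above the bench, handle diagonal: 45 degrees anticlockwise from the block's x.
- jig: Aluminium block holding the red pin, fixed, 70 x 70 mm on a steel foot 84 x 84 mm, top 50 mm above the bench. Origin: centre of its underside; z up, x and y square to its sides. Upright bore at its centre, 40 mm deep; bushings drag on the shaft until it is up 15 mm: 25 to 35 N pulled straight, 15 to 22 N if raised 4 mm per 40-degree swing (0.3 N m). The blue pin's block has the same form.
- cup: Green plastic parts cup, loose on the bench, empty, about 0.35 kg: 60 mm high, 84 mm across at the rim and 76 mm at the foot, wall 3 mm, floor 5 mm thick. Origin: the centre of its underside; z up.
- spare_pin: The other pin, of the same form and size but with a blue handle, standing in the other block; its handle's top is 94 mm above the bench. Not to be taken out or shifted. Origin: the centre of its point; z up the shaft, x along the handle.
Mind the look-alikes: they are no part of the job. What is meant by the cup is not orange, and is the smaller of those in its own colour. Leave any yellow look-alike of the jig alone.

How it is judged (in metres and radians):
On the way, in this order (a step that is already met when the one before it is completed fails the run):
1. the red-handled pin, still in its bore, has been twisted at least 10 degrees anticlockwise from its start (angle between the x axis of pin and the x axis of jig, either way round above 0.959931 rad and z of pin in the frame of jig below 0.047 m and horizontal distance between pin and jig below 0.02 m), for 0.05 s.
2. the pin, still in its bore, has been twisted back to at least 10 degrees clockwise of its start and drawn up by 3 mm or more (angle between the x axis of pin and the x axis of jig, either way round below 0.610865 rad and z of pin in the frame of jig between 0.013 and 0.048 m and horizontal distance between pin and jig below 0.02 m), for 0.05 s.
3. the pin's point is clear of the block's top (z of pin in the frame of jig above 0.055 m), for 0.1 s.
4. the pin, still held, has been lowered into the cup: its point is below the rim by 15 mm or more (horizontal distance between pin and cup below 0.042 m and z of pin in the frame of cup below 0.045 m and contact force between the fingers and pin above 0.5 N), for 0.1 s.
At the end, for the whole second after the job is handed in: The red-handled pin stands or leans at rest in the green cup, released, its point down and within 30 mm of the cup's underside; the cup stands upright (within 11 degrees) on the bench; the blue-handled pin is still in its block, moved by less than 15 mm (horizontal distance between pin and cup below 0.042 m and z of pin in the frame of cup between -0.005 and 0.03 m and angle between pin's own z axis and vertical below 1.2 rad and linear speed of pin below 0.05 m/s and angle between cup's own z axis and vertical below 0.2 rad and height (world z) of cup below 0.01 m and distance of spare_pin from where it was at the start of the episode below 0.015 m); the robot touches nothing.
It fails at once if the blue-handled pin is shifted or drawn up by 15 mm or more (distance of spare_pin from where it was at the start of the episode above 0.015 m).
It fails at once if the cup is tipped by more than 35 degrees (angle between cup's own z axis and vertical above 0.6 rad).
It also fails if it takes over 51 s, if anything falls off the work surface, if the arm or the gripper's body presses on something with over 40 N, if the wrist force passes 120 N, or if a joint passes its speed limit or range.

## Working session

There is one attempt and no reset: what is moved stays moved. The work goes in short steps, Python scripts to look and compute and a tool call to move; the robot and the scene stay as the last step left them, time stands still between calls to the robot, and variables do not carry over. Pictures are saved under pics/ and viewed, about 8 in all and at most 12, crops included, and the job is handed in when it is done.

Besides the shell and the picture viewer there is one more tool, called as name(argument=value, ...) on one line, values as JSON. send_rows: Moves the arm, as the interface text tells. Its arguments: {"type":"object","properties":{"deltas":{"type":"array","items":{"type":"object","properties":{"dp":{"type":"array","items":{"type":"number"}},"yaw":{"type":"number"}}}},"jaw":{"type":"number"},"newtons":{"type":"number"}},"required":["deltas"]}

```bash
mkdir -p pics; cat > h.py <<'E'
import numpy as np, cv2
from scipy.spatial.transform import Rotation as R
from bench import bot
def snap(n,f):
    c=bot.camera(n); cv2.imwrite('pics/'+f,c['pixels'][:,:,::-1]); np.savez('pics/'+f[:-4],**c); return c
def ray(c,u,v,z,T=None):
    d=np.linalg.inv(c['K'])@[u,v,1]
    if T is None: T=np.linalg.inv(c['view'])
    o=T[:3,3]; w=T[:3,:3]@d
    return o+w*(z-o[2])/w[2]
def proj(c,p):
    q=c['view']@np.append(p,1); q=c['K']@q[:3]; return q[:2]/q[2]
E
python3 - <<'E'
from h import *
o=bot.get_obs(); print({k:np.round(v,3).tolist() for k,v in o.items()})
print(R.from_rotvec(o['tool_rot']).as_matrix().round(3))
a=snap('top','top0.png'); b=snap('scene','scene0.png')
for c in(a,b): print(c['K'].tolist(), np.linalg.inv(c['view']).round(2).tolist())
E
```

```text
{'clock': 0.0, 'q': [1.428, 0.386, 0.007, -0.001, -1.194, -0.259], 'joint_vel': [-0.001, 0.0, 0.001, 0.001, 0.002, -0.001], 'effort': [0.0, -39.229, 18.841, 4.187, -0.005, 0.0], 'eef_pos': [244.167, 574.703, 230.231], 'tool_rot': [3.076, -0.627, -0.001], 'wrist_force': [0.19, -0.4, 0.31], 'ft_torque': [-0.059, -0.005, 0.011], 'finger_gap': 85.546}
[[ 0.92  -0.391 -0.001]
 [-0.391 -0.92  -0.002]
 [ 0.     0.002 -1.   ]]
[[359.043947593058, 0.0, 259.09428670428656], [0.0, 359.043947593058, 192.9253100005955], [0.0, 0.0, 1.0]] [[0.03, -0.99, 0.12, 474.26], [-1.0, -0.03, 0.02, 7.44], [-0.02, -0.12, -0.99, 711.94], [0.0, 0.0, 0.0, 1.0]]
[[439.30444694664055, 0.0, 250.52246543959393], [0.0, 439.30444694664055, 188.09862907765006], [0.0, 0.0, 1.0]] [[0.44, 0.58, -0.69, 1096.15], [0.9, -0.28, 0.34, -252.37], [0.01, -0.77, -0.64, 547.56], [0.0, 0.0, 0.0, 1.0]]
```

View pics/top0.png

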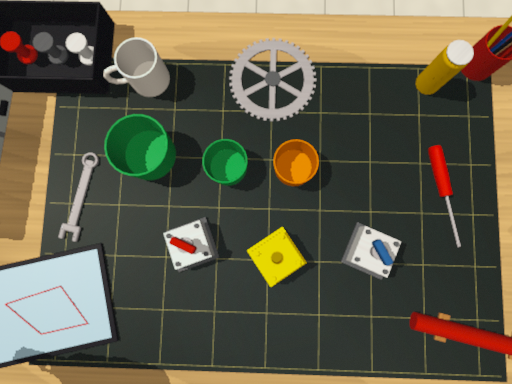

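View pics/scene0.png

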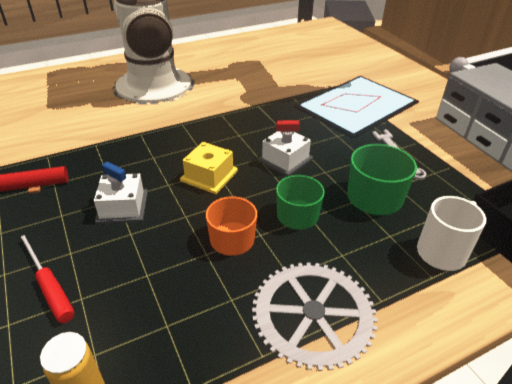

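Top view: the red pin's block is at about px (188,245), with its handle at (182,244). The small green cup is at (225,162), the big green look-alike at (140,148), the orange cup at (296,163), the yellow block at (277,257) and the blue pin at (382,252). The scene view agrees.

```bash
cat > m.py <<'E'
from h import *
def masks(c):
    p=c['pixels']; h=cv2.cvtColor(p,cv2.COLOR_RGB2HSV); H,S,V=cv2.split(h)
    return dict(red=(((H<8)|(H>172))&(S>150)&(V>60)),green=((H>50)&(H<85)&(S>120)&(V>40)),blue=((H>98)&(H<120)&(S>140)&(V>60)))
def comp(m,near):
    n,l,s,ce=cv2.connectedComponentsWithStats(m.astype(np.uint8))
    k=1+np.argmin(np.hypot(*(ce[1:]-near).T)+1e3*(s[1:,4]<30)); return (l==k).astype(np.uint8),s[k],ce[k]
E
python3 - <<'E'
from m import *
a=dict(np.load('pics/top0.npz')); b=dict(np.load('pics/scene0.npz'))
for nm,c,nr,ng in(('top',a,(182,244),(225,162)),('scene',b,(288,126),(300,202))):
    M=masks(c)
    m,s,ce=comp(M['red'],nr); print(nm,'red',s,ce,'z86->',ray(c,*ce,86).round(1))
    r=cv2.minAreaRect(np.argwhere(m)[:,::-1].astype(np.float32)); bx=cv2.boxPoints(r)
    print(' rect on z94',[ray(c,*q,94)[:2].round(1).tolist() for q in bx])
    m,s,ce=comp(M['green'],ng); print(nm,'green',s,ce)
    hull=cv2.convexHull(np.argwhere(m)[:,::-1].astype(np.int32))[:,0]
    P=np.array([ray(c,*q,60)[:2] for q in hull])
    print(' rim circ',cv2.minEnclosingCircle(P.astype(np.float32)),P.min(0),P.max(0))
    # extreme along the camera-outward direction
    cam=np.linalg.inv(c['view'])[:2,3]; d=P.mean(0)-cam; d/=np.hypot(*d); e=np.array([-d[1],d[0]])
    print(' centre est', (d*((P@d).max()-42)+e*((P@e).max()+(P@e).min())/2).round(1),'width',np.ptp(P@e))
g=cv2.resize(a['pixels'][205:285,140:240,::-1],None,fx=7,fy=7,interpolation=cv2.INTER_CUBIC); cv2.imwrite('pics/crop0.png',g)
E
```

```text
top red [170 237  26  17 198] [182.71212121 244.84848485] z86-> [457.7 149.   86. ]
 rect on z94 [[460.5, 170.7], [472.6, 165.8], [455.1, 124.3], [443.2, 129.2]]
top green [ 202  139   46   47 1706] [225.01875733 161.56037515]
 rim circ ((611.2587890625, 84.22330474853516), 45.350337982177734) [568.05105934  43.70933471] [655.02660955 127.99040949]
 centre est [614.3  85.5] width 84.54183548161862
scene red [276 120  24  11 245] [287.37959184 124.84897959] z86-> [456.8 148.6  86. ]
 rect on z94 [[442.3, 130.3], [462.1, 171.5], [493.7, 152.4], [474.6, 112.6]]
scene green [ 276  175   49   55 2178] [298.99540863 200.89072544]
 rim circ ((636.2841186523438, 70.08715057373047), 69.55657958984375) [571.85375318  15.76945049] [698.95521283 126.23069384]
 centre est [613.4  85.1] width 83.1615041644086
```

View pics/crop0.png

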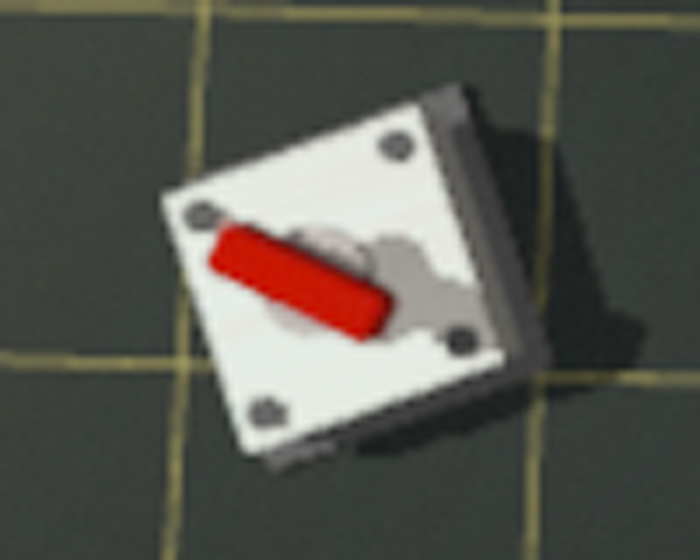

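send_rows(deltas=[{"dp": [1.3,1.1,0],"yaw": 0.05},{"dp": [3.9,3.3,0],"yaw": 0.16},{"dp": [6.5,5.5,0],"yaw": 0.27},{"dp": [9.1,7.7,0],"yaw": 0.38},{"dp": [11.7,9.9,0],"yaw": 0.49},{"dp": [14.3,12.1,0],"yaw": 0.6},{"dp": [16.9,14.3,0],"yaw": 0.72},{"dp": [19.5,16.6,0],"yaw": 0.84},{"dp": [22.1,18.8,0],"yaw": 0.95},{"dp": [24.7,21.0,0],"yaw": 1.06},{"dp": [27.3,23.2,0],"yaw": 1.17},{"dp": [29.9,25.4,1],"yaw": 1.28},{"dp": [32.5,27.6,2],"yaw": 1.39},{"dp": [34.8,29.7,3],"yaw": 1.49},{"dp": [36.0,30.6,3],"yaw": 1.55},{"dp": [36.3,30.9,3],"yaw": 1.565},{"dp": [36.3,30.9,3],"yaw": 1.565},{"dp": [36.3,30.9,3],"yaw": 1.565}], jaw=6, newtons=60)

```text
clock: 1.9
eef_pos: [457.2, 148.9, 201.1]
tool_rot: [1.742, -2.613, 0.002]
wrist_force: [-0.3, 0.3, -0.2]
finger_gap: 60.0
```

```bash
python3 - <<'E'
from m import *
o=bot.get_obs(); print(o['q'].round(3) if hasattr(o['q'],'round') else o['q'],o['eef_pos'],o['tool_rot'],o['finger_gap'],o['wrist_force'],o['clock'])
c=snap('wrist','w1.png'); T=np.eye(4);T[:3,:3]=R.from_rotvec(o['tool_rot']).as_matrix();T[:3,3]=o['eef_pos']; T=T@c['tool_from_camera']
np.savez('pics/w1',T=T,**c); print(T.round(3).tolist(),T[:3,:3][:,0])
m,s,ce=comp(masks(c)['red'],(256,192)); print(s,ce,ray(c,*ce,92,T))
r=cv2.minAreaRect(np.argwhere(m)[:,::-1].astype(np.float32)); P=[ray(c,*q,94,T)[:2] for q in cv2.boxPoints(r)]; print(np.round(P,1).tolist(),np.mean(P,0))
E
```

```text
[ 6.540e-01  1.660e-01 -3.800e-01  1.000e-03 -1.026e+00 -1.049e+00] [457.24056715 148.90386929 201.12485581] [ 1.74209990e+00 -2.61298566e+00  1.56998740e-03] 59.955343809206774 [-0.31975928  0.30148903 -0.21709779] 1.9
[[-0.923, 0.367, 0.118, 427.1], [0.386, 0.879, 0.281, 77.17], [-0.001, 0.304, -0.953, 343.279], [0.0, 0.0, 0.0, 1.0]] [-9.22692974e-01  3.85534977e-01 -6.76202535e-04]
[251 162  16  52 740] [258.57837838 187.08648649] [455.98214176 148.23245478  92.        ]
[[453.3, 126.4], [442.4, 130.9], [458.7, 170.7], [470.1, 165.9]] [456.15179572 148.46141121]
```

View pics/w1.png

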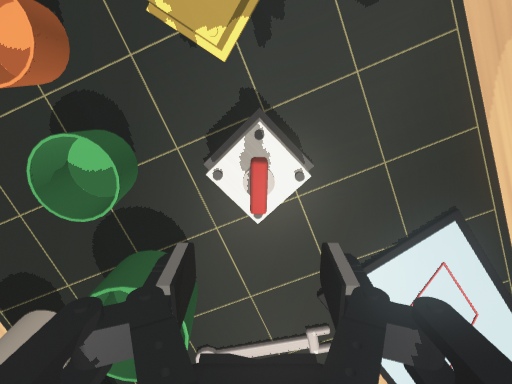

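The wrist view shows the red handle at px (258,187), upright in the picture along tool x and between the jaws. The three views agree on (456–458, 148), so I descend.

send_rows(deltas=[{"dp": [0.05,0.02,1]},{"dp": [0.07,0.02,3]},{"dp": [0.07,0.02,5]},{"dp": [0.07,0.02,7]},{"dp": [0.07,0.02,9]},{"dp": [0.07,0.02,10.5]},{"dp": [0.07,0.02,11.5]},{"dp": [0.07,0.02,12.2]},{"dp": [0.07,0.02,12.5]},{"dp": [0.07,0.02,12.5]},{"dp": [0.07,0.02,12.5]}])

```text
invalid input
```

send_rows(deltas=[{"dp": [0,0,0]},{"dp": [0,0,0]},{"dp": [0,0,0]},{"dp": [0,0,0]},{"dp": [0,0,0]},{"dp": [0,0,0]},{"dp": [0,0,0]},{"dp": [0,0,0]},{"dp": [0,0,0]},{"dp": [0,0,0]}], jaw=0.5, newtons=100)

```text
invalid input
```

```bash
python3 - <<'E'
from m import *
o=bot.get_obs(); print(o['q'],o['eef_pos'],o['tool_rot'],o['finger_gap'],o['wrist_force'],o['ft_torque'],o['clock'])
c=snap('scene','s2.png'); cv2.imwrite('pics/s2c.png',cv2.resize(c['pixels'][60:190,230:360,::-1],None,fx=4,fy=4,interpolation=cv2.INTER_CUBIC))
E
```

```text
[ 0.65456212  0.165769   -0.38025276  0.00111322 -1.02591664 -1.04957822] [457.17815581 149.06091292 201.17139041] [ 1.74250551e+00 -2.61276023e+00  1.61054470e-03] 60.171758121604284 [-0.16435267 -0.1482532   0.92470361] [-0.0008234  -0.02017621 -0.01652618] 1.95
```

View pics/s2c.png

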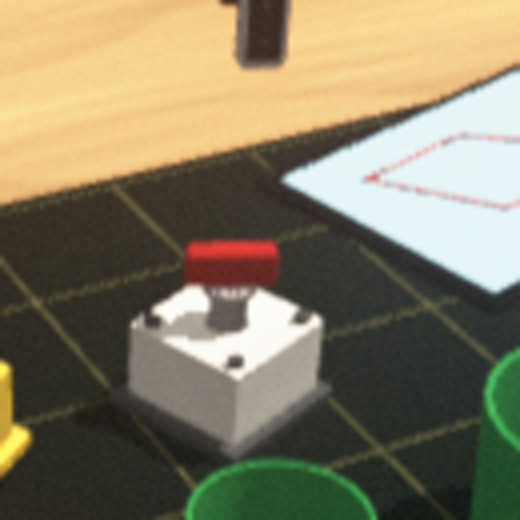

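The calls were refused because rows need a "yaw", so nothing moved. The crop shows the pin still standing in the block, with the fingers above it. I resend with yaw.

send_rows(deltas=[{"dp": [0.05,0.02,1],"yaw": 0},{"dp": [0.07,0.02,3],"yaw": 0},{"dp": [0.07,0.02,5],"yaw": 0},{"dp": [0.07,0.02,7],"yaw": 0},{"dp": [0.07,0.02,9],"yaw": 0},{"dp": [0.07,0.02,10.5],"yaw": 0},{"dp": [0.07,0.02,11.5],"yaw": 0},{"dp": [0.07,0.02,12.2],"yaw": 0},{"dp": [0.07,0.02,12.5],"yaw": 0},{"dp": [0.07,0.02,12.5],"yaw": 0},{"dp": [0.07,0.02,12.5],"yaw": 0}])

```text
clock: 3.1
eef_pos: [457.0, 148.6, 76.7]
tool_rot: [-1.743, 2.613, -0.002]
wrist_force: [-0.2, -0.5, -0.3]
finger_gap: 60.2
```

```bash
python3 - <<'E'
from m import *
o=bot.get_obs(); print(o['q'],o['eef_pos'],o['tool_rot'],o['finger_gap'],o['wrist_force'],o['ft_torque'],o['clock'])
c=snap('scene','s3.png'); cv2.imwrite('pics/s3c.png',cv2.resize(c['pixels'][60:190,230:360,::-1],None,fx=4,fy=4,interpolation=cv2.INTER_CUBIC))
E
```

```text
[ 0.65410368  0.32466435 -0.54306682  0.00168392 -0.70297206 -1.04952749] [457.04372519 148.64479756  76.68654511] [-1.74340217e+00  2.61325712e+00 -1.69655289e-03] 60.19418419233658 [-0.16004391 -0.54712084 -0.26555891] [ 0.019426   -0.01880102  0.00143248] 3.1
```

View pics/s3c.png

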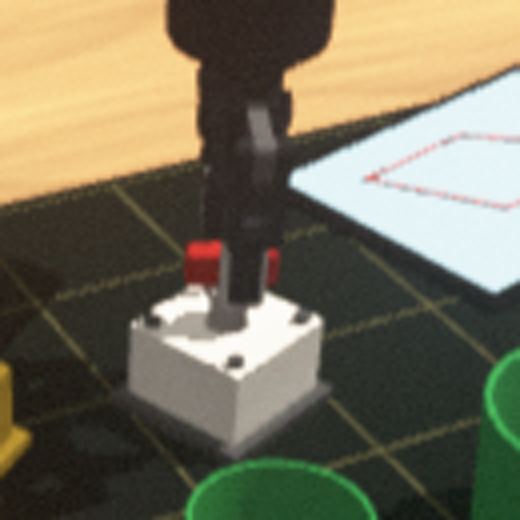

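The jaws straddle the handle. Closing now.

send_rows(deltas=[{"dp": [0,0,0],"yaw": 0},{"dp": [0,0,0],"yaw": 0},{"dp": [0,0,0],"yaw": 0},{"dp": [0,0,0],"yaw": 0},{"dp": [0,0,0],"yaw": 0},{"dp": [0,0,0],"yaw": 0},{"dp": [0,0,0],"yaw": 0},{"dp": [0,0,0],"yaw": 0},{"dp": [0,0,0],"yaw": 0},{"dp": [0,0,0],"yaw": 0}], jaw=0.5, newtons=110)

```text
clock: 4.15
eef_pos: [457.2, 148.8, 77.4]
tool_rot: [-1.743, 2.613, -0.002]
wrist_force: [-1.6, 1.3, 5.3]
finger_gap: 11.0
```

send_rows(deltas=[{"dp": [0,0,0],"yaw": -0.05},{"dp": [0,0,0],"yaw": -0.1},{"dp": [0,0,0],"yaw": -0.15},{"dp": [0,0,0],"yaw": -0.2},{"dp": [0,0,0],"yaw": -0.25},{"dp": [0,0,0],"yaw": -0.3},{"dp": [0,0,0],"yaw": -0.35},{"dp": [0,0,0],"yaw": -0.36},{"dp": [0,0,0],"yaw": -0.36},{"dp": [0,0,0],"yaw": -0.36}])

```text
clock: 5.15
eef_pos: [457.0, 148.7, 77.4]
tool_rot: [-2.182, 2.26, -0.002]
wrist_force: [-0.4, -0.7, 2.1]
finger_gap: 11.1
```

```bash
cat > look.py <<'E'
import sys
from m import *
o=bot.get_obs(); print('pos',np.round(o['eef_pos'],1),'hdg',np.degrees(2*np.arctan2(o['tool_rot'][1],o['tool_rot'][0])).round(1),'q',np.round(o['q'],2),'gap',o['finger_gap'],'F',np.round(o['wrist_force'],1),'M',np.round(o['ft_torque'],2),o['clock'])
f=sys.argv[1]; c=snap('wrist',f+'.png')
T=np.eye(4);T[:3,:3]=R.from_rotvec(o['tool_rot']).as_matrix();T[:3,3]=o['eef_pos']
np.savez('pics/'+f,**c,T=T@c['tool_from_camera'])
m,s,ce=comp(masks(c)['red'],(256,230)); print('red',s,ce)
t=snap('top',f+'t.png')
E
python3 look.py w4
```

```text
pos [457.  148.7  77.4] hdg 268.0 q [ 0.65  0.32 -0.54  0.   -0.7  -0.69] gap 11.10805219005511 F [-0.4 -0.7  2.1] M [-0.08  0.37 -0.12] 5.15
red [245 286  26  27 134] [256.44776119 305.29850746]
```

View pics/w4.png

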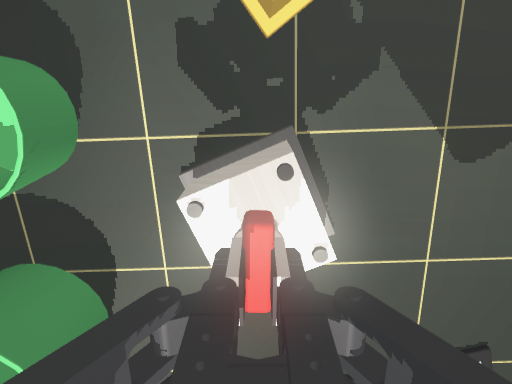

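The handle is still square to the gripper (px 258,262) and has turned against the block by about 20° anticlockwise. Now I swing back clockwise, drawing up as I go.

send_rows(deltas=[{"dp": [0,0,-0.02],"yaw": 0.04},{"dp": [0,0,-0.05],"yaw": 0.09},{"dp": [0,0,-0.08],"yaw": 0.14},{"dp": [0,0,-0.11],"yaw": 0.19},{"dp": [0,0,-0.14],"yaw": 0.24},{"dp": [0,0,-0.17],"yaw": 0.29},{"dp": [0,0,-0.2],"yaw": 0.34},{"dp": [0,0,-0.23],"yaw": 0.39},{"dp": [0,0,-0.26],"yaw": 0.44},{"dp": [0,0,-0.29],"yaw": 0.49},{"dp": [0,0,-0.32],"yaw": 0.54},{"dp": [0,0,-0.35],"yaw": 0.59},{"dp": [0,0,-0.38],"yaw": 0.64},{"dp": [0,0,-0.42],"yaw": 0.69},{"dp": [0,0,-0.45],"yaw": 0.73},{"dp": [0,0,-0.45],"yaw": 0.73},{"dp": [0,0,-0.45],"yaw": 0.73}])

```text
clock: 6.95
eef_pos: [456.0, 148.2, 79.6]
tool_rot: [1.231, -2.888, 0.001]
wrist_force: [5.6, 0.0, -23.0]
finger_gap: 11.4
```

```bash
python3 look.py w5; python3 - <<'E'
from m import *
c=snap('scene','s5.png'); w=np.load('pics/w5.npz')['pixels'][:,:,::-1]
a=cv2.resize(c['pixels'][90:180,235:340,::-1],(350,300),interpolation=cv2.INTER_CUBIC)
b=cv2.resize(dict(np.load('pics/s3.npz'))['pixels'][90:180,235:340,::-1],(350,300),interpolation=cv2.INTER_CUBIC)
cv2.imwrite('pics/c5.png',np.hstack([np.vstack([b,a]),cv2.resize(w[100:350,150:370],(440,600)[:2])[:600]]))
E
```

```text
pos [456.  148.2  79.6] hdg -133.8 q [ 0.65  0.32 -0.54  0.   -0.71 -1.42] gap 11.403585907901723 F [  5.6   0.  -23. ] M [ 0.17 -1.73  0.02] 6.95
red [ 245  258   26   55 1021] [256.6748286  291.33986288]
```

View pics/c5.png

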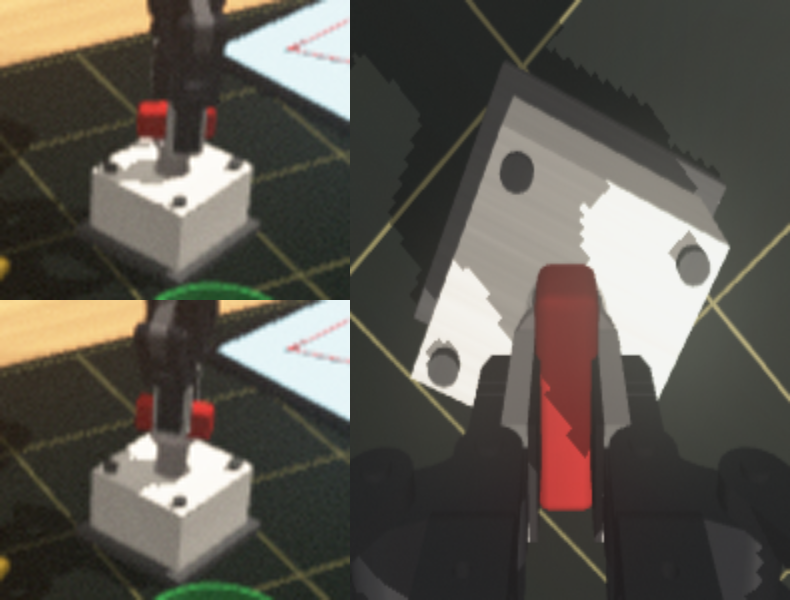

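The pin turned to about 21° clockwise of its start, but the arm gave under the 23 N drag, so it rose only about 2.2 mm. I keep swinging and add lift to make up for the give.

send_rows(deltas=[{"dp": [0,0,-0.15],"yaw": -0.03},{"dp": [0,0,-0.23],"yaw": -0.08},{"dp": [0,0,-0.26],"yaw": -0.13},{"dp": [0,0,-0.29],"yaw": -0.18},{"dp": [0,0,-0.32],"yaw": -0.23},{"dp": [0,0,-0.35],"yaw": -0.28},{"dp": [0,0,-0.38],"yaw": -0.33},{"dp": [0,0,-0.41],"yaw": -0.38},{"dp": [0,0,-0.44],"yaw": -0.43},{"dp": [0,0,-0.47],"yaw": -0.48},{"dp": [0,0,-0.5],"yaw": -0.53},{"dp": [0,0,-0.53],"yaw": -0.58},{"dp": [0,0,-0.56],"yaw": -0.63},{"dp": [0,0,-0.59],"yaw": -0.68},{"dp": [0,0,-0.62],"yaw": -0.72},{"dp": [0,0,-0.62],"yaw": -0.72}])

```text
clock: 8.7
eef_pos: [456.2, 148.6, 86.2]
tool_rot: [2.17, -2.271, -0.001]
wrist_force: [2.9, 1.5, -15.5]
finger_gap: 11.1
```

send_rows(deltas=[{"dp": [0,0,-0.15],"yaw": 0.03},{"dp": [0,0,-0.23],"yaw": 0.08},{"dp": [0,0,-0.26],"yaw": 0.13},{"dp": [0,0,-0.29],"yaw": 0.18},{"dp": [0,0,-0.32],"yaw": 0.23},{"dp": [0,0,-0.35],"yaw": 0.28},{"dp": [0,0,-0.38],"yaw": 0.33},{"dp": [0,0,-0.41],"yaw": 0.38},{"dp": [0,0,-0.44],"yaw": 0.43},{"dp": [0,0,-0.47],"yaw": 0.48},{"dp": [0,0,-0.5],"yaw": 0.53},{"dp": [0,0,-0.53],"yaw": 0.58},{"dp": [0,0,-0.56],"yaw": 0.63},{"dp": [0,0,-0.59],"yaw": 0.68},{"dp": [0,0,-0.62],"yaw": 0.73},{"dp": [0,0,-0.62],"yaw": 0.73},{"dp": [0,0,-0.62],"yaw": 0.73}])

```text
clock: 10.4
eef_pos: [456.7, 148.8, 93.9]
tool_rot: [-1.218, 2.895, -0.0]
wrist_force: [0.3, -0.3, -2.2]
finger_gap: 11.2
```

```bash
python3 look.py w6
```

```text
pos [456.7 148.8  93.9] hdg 225.6 q [ 0.65  0.3  -0.52  0.   -0.75 -1.43] gap 11.228215735185996 F [ 0.3 -0.3 -2.2] M [-0.01  0.01  0.01] 10.4
red [ 245  259   26   54 1080] [256.87685185 290.13425926]
```

The pin is up about 16.5 mm and hangs by its own weight (2.2 N), with no slip in the jaws. Now I lift it clear.

send_rows(deltas=[{"dp": [0,0,-0.3],"yaw": 0},{"dp": [0,0,-0.8],"yaw": 0},{"dp": [0,0,-1.4],"yaw": 0},{"dp": [0,0,-2.0],"yaw": 0},{"dp": [0,0,-2.6],"yaw": 0},{"dp": [0,0,-3.2],"yaw": 0},{"dp": [0,0,-3.8],"yaw": 0},{"dp": [0,0,-4.4],"yaw": 0},{"dp": [0,0,-5.2],"yaw": 0},{"dp": [0,0,-6.0],"yaw": 0},{"dp": [0,0,-6.8],"yaw": 0},{"dp": [0,0,-7.2],"yaw": 0},{"dp": [0,0,-7.2],"yaw": 0},{"dp": [0,0,-7.2],"yaw": 0}])

```text
clock: 11.9
eef_pos: [456.2, 148.7, 165.1]
tool_rot: [1.217, -2.896, 0.0]
wrist_force: [-0.5, -0.1, -3.5]
finger_gap: 11.2
```

```bash
python3 look.py w7; python3 - <<'E'
from m import *
o=bot.get_obs(); Rm=R.from_rotvec(o['tool_rot']).as_matrix()
w=dict(np.load('pics/w7.npz')); m,s,ce=comp(masks(w)['green'],(60,170)); print('green',s,ce)
t=dict(np.load('pics/w7t.npz')); m,s,ce=comp(masks(t)['green'],(225,162)); print('top green',s,ce)
print('shift cm to cup',Rm.T@(np.array([613.8,85.3,o['eef_pos'][2]])-o['eef_pos'])/10)
E
```

```text
pos [456.2 148.7 165.1] hdg -134.4 q [ 0.65  0.2  -0.43 -0.   -0.93 -1.43] gap 11.173612814236376 F [-0.5 -0.1 -3.5] M [0.   0.02 0.03] 11.9
red [ 245  243   26   70 1611] [257.48851645 279.54314091]
green [  28  198  116  104 8676] [ 85.69917012 249.43914246]
top green [ 202  139   46   47 1704] [224.99471831 161.54929577]
shift cm to cup [-6.51362105e+00 -1.56917590e+01 -1.29278568e-02]
```

View pics/w7.png

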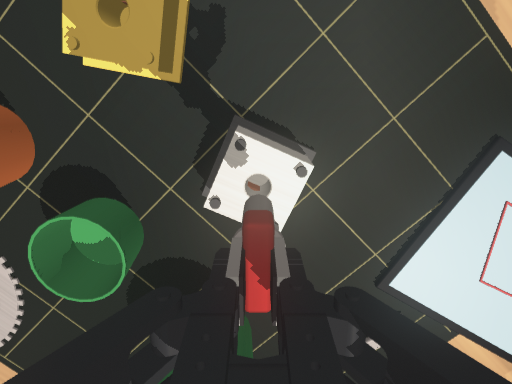

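The bore is empty (px 258,185) and the pin is held. The cup rim's centre is at about px (77,259). I move over the cup, with a rim check from this picture first.

```bash
python3 - <<'E'
from m import *
w=dict(np.load('pics/w7.npz')); T=w['T']; m,s,ce=comp(masks(w)['green'],(60,270))
hull=cv2.convexHull(np.argwhere(m)[:,::-1].astype(np.int32))[:,0]; P=np.array([ray(w,*q,60,T)[:2] for q in hull])
cam=T[:2,3]; d=P.mean(0)-cam; d/=np.hypot(*d); e=np.array([-d[1],d[0]])
print((d*((P@d).max()-42)+e*((P@e).max()+(P@e).min())/2).round(1),np.ptp(P@e)); print(ray(w,77,259,60,T))
E
```

```text
[611.3  85.4] 82.74013879063224
[610.47404185  84.62410846  60.        ]
```

send_rows(deltas=[{"dp": [-0.2,-0.6,0],"yaw": 0},{"dp": [-0.7,-1.8,0],"yaw": 0},{"dp": [-1.3,-3.2,0],"yaw": 0},{"dp": [-1.9,-4.6,0],"yaw": 0},{"dp": [-2.5,-6.0,0],"yaw": 0},{"dp": [-3.1,-7.4,0],"yaw": 0},{"dp": [-3.7,-8.8,0],"yaw": 0},{"dp": [-4.3,-10.2,0],"yaw": 0},{"dp": [-4.9,-11.6,0],"yaw": 0},{"dp": [-5.5,-13.0,0],"yaw": 0},{"dp": [-6.0,-14.4,0],"yaw": 0},{"dp": [-6.4,-15.4,0],"yaw": 0},{"dp": [-6.5,-15.7,0],"yaw": 0},{"dp": [-6.5,-15.7,0],"yaw": 0},{"dp": [-6.5,-15.7,0],"yaw": 0}])

```text
clock: 13.5
eef_pos: [613.4, 85.1, 164.5]
tool_rot: [1.217, -2.894, 0.0]
wrist_force: [-0.6, 0.5, -2.0]
finger_gap: 11.0
```

```bash
python3 look.py w8; python3 - <<'E'
from m import *
w=dict(np.load('pics/w8.npz'))['pixels'][:,:,::-1]; c=snap('scene','s8.png')['pixels'][:,:,::-1]
cv2.imwrite('pics/c8.png',np.hstack([cv2.resize(w[100:384,100:400],(400,380)),cv2.resize(c[60:260,190:400],(400,380),interpolation=cv2.INTER_CUBIC)]))
E
```

```text
pos [613.4  85.1 164.5] hdg -134.4 q [ 0.4   0.43 -0.1   0.   -1.05 -1.17] gap 11.03983823297054 F [-0.6  0.5 -2. ] M [ 0.02  0.02 -0.01] 13.5
red [ 243  211   31  102 2691] [257.62170197 259.34522482]
```

View pics/c8.png

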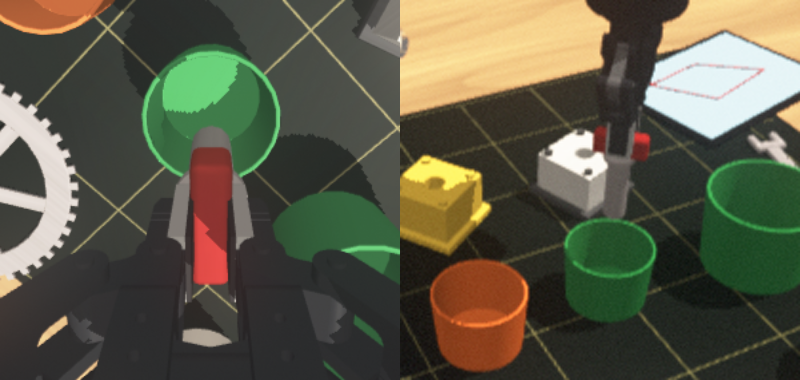

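The pin hangs upright over the small green cup (rim centre about (612.5, 85) by two views, TCP at (613, 85)), so I lower it.

send_rows(deltas=[{"dp": [0,0,0.4],"yaw": 0},{"dp": [0,0,1.2],"yaw": 0},{"dp": [0,0,2.2],"yaw": 0},{"dp": [0,0,3.2],"yaw": 0},{"dp": [0,0,4.2],"yaw": 0},{"dp": [0,0,5.2],"yaw": 0},{"dp": [0,0,6.2],"yaw": 0},{"dp": [0,0,7.2],"yaw": 0},{"dp": [0,0,7.9],"yaw": 0},{"dp": [0,0,8.4],"yaw": 0},{"dp": [0,0,8.7],"yaw": 0},{"dp": [0,0,8.9],"yaw": 0},{"dp": [0,0,9.0],"yaw": 0},{"dp": [0,0,9.0],"yaw": 0},{"dp": [0,0,9.0],"yaw": 0}])

```text
clock: 15.15
eef_pos: [613.5, 85.4, 75.3]
tool_rot: [1.218, -2.895, 0.0]
wrist_force: [0.5, -0.0, -2.1]
finger_gap: 11.3
```

send_rows(deltas=[{"dp": [0,0,0.05],"yaw": 0},{"dp": [0,0,0.1],"yaw": 0},{"dp": [0,0,0.15],"yaw": 0},{"dp": [0,0,0.2],"yaw": 0},{"dp": [0,0,0.2],"yaw": 0}])

```text
clock: 15.65
eef_pos: [613.4, 85.4, 73.2]
tool_rot: [1.218, -2.895, 0.0]
wrist_force: [-0.4, -1.3, -2.0]
finger_gap: 11.0
```

send_rows(deltas=[{"dp": [0,0,0.05],"yaw": 0},{"dp": [0,0,0.1],"yaw": 0},{"dp": [0,0,0.15],"yaw": 0},{"dp": [0,0,0.2],"yaw": 0},{"dp": [0,0,0.2],"yaw": 0}])

```text
clock: 16.15
eef_pos: [613.7, 85.4, 72.4]
tool_rot: [-1.219, 2.895, -0.001]
wrist_force: [-2.9, 0.0, 5.3]
finger_gap: 11.1
```

The point touches the floor at TCP z 72.4, as predicted. I release, then rise.

send_rows(deltas=[{"dp": [0,0,0],"yaw": 0},{"dp": [0,0,0],"yaw": 0},{"dp": [0,0,0],"yaw": 0},{"dp": [0,0,0],"yaw": 0},{"dp": [0,0,0],"yaw": 0},{"dp": [0,0,0],"yaw": 0},{"dp": [0,0,0],"yaw": 0}], jaw=5.5)

```text
clock: 16.85
eef_pos: [613.7, 85.4, 72.4]
tool_rot: [-1.219, 2.895, -0.001]
wrist_force: [-0.7, -0.4, -0.3]
finger_gap: 54.9
```

send_rows(deltas=[{"dp": [0,0,-0.4],"yaw": 0},{"dp": [0,0,-1.2],"yaw": 0},{"dp": [0,0,-2.2],"yaw": 0},{"dp": [0,0,-3.4],"yaw": 0},{"dp": [0,0,-4.6],"yaw": 0},{"dp": [0,0,-6.0],"yaw": 0},{"dp": [0,0,-7.6],"yaw": 0},{"dp": [0,0,-9.2],"yaw": 0},{"dp": [0,0,-10.8],"yaw": 0},{"dp": [0,0,-12],"yaw": 0},{"dp": [0,0,-12],"yaw": 0},{"dp": [0,0,-12],"yaw": 0}])

```text
clock: 18.05
eef_pos: [613.4, 85.6, 192.4]
tool_rot: [-1.219, 2.896, -0.0]
wrist_force: [0.2, 0.0, -0.4]
finger_gap: 55.4
```

```bash
python3 look.py w9; python3 - <<'E'
from m import *
w=dict(np.load('pics/w9.npz'))['pixels'][:,:,::-1]; c=snap('scene','s9.png'); 
cv2.imwrite('pics/c9.png',np.hstack([cv2.resize(w[50:334,100:400],(400,380)),cv2.resize(c['pixels'][90:290,190:400,::-1],(400,380),interpolation=cv2.INTER_CUBIC)]))
a,b=dict(np.load('pics/scene0.npz')),c
print('blue',comp(masks(a)['blue'],(114,172))[1:],comp(masks(b)['blue'],(114,172))[1:])
E
```

```text
pos [613.4  85.6 192.4] hdg 225.6 q [ 0.4   0.4  -0.06  0.   -1.1  -1.17] gap 55.354847056904056 F [ 0.2  0.  -0.4] M [-0.02  0.02 -0.07] 18.05
red [249 159  17  58 921] [257.35179153 186.94462541]
blue (array([102, 162,  23,  19, 238], dtype=int32), array([113.8907563 , 170.21428571])) (array([102, 161,  23,  19, 247], dtype=int32), array([113.7611336 , 169.97975709]))
```

View pics/c9.png

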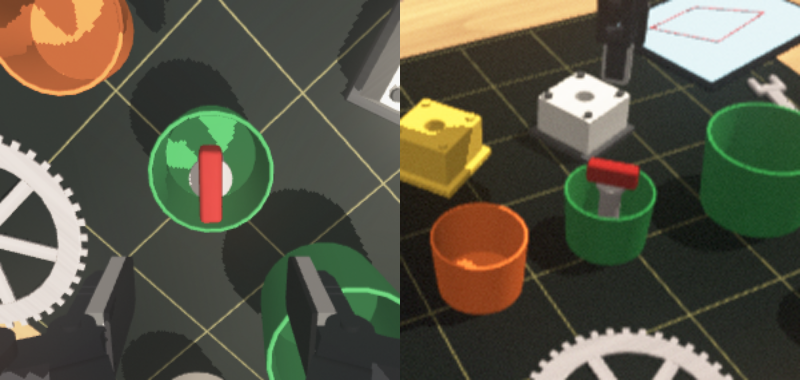

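The red pin stands upright inside the small green cup and the gripper is clear of it. The blue handle's pixels have moved less than 1 px since the start. Handing in.

```bash
python3 -c "
from bench import bot
print(bot.sign_off())"
```

```text
the job is handed in; nothing more can be done
None
```

The red pin is out of its block and standing point down in the small green cup. I handed the job in at about 18 s of the 51 s allowed; no verdict is reported.

**What I did:**
- **Twisting:** I gripped the red handle and turned it about 20° anticlockwise. I then swung it to about 21° clockwise of its start, back, and clockwise again, drawing it up each time.
- **Freeing:** The pin came free about 16.5 mm up. The wrist force fell from 23 N to about 2 N, roughly the pin's own weight.
- **Placing:** I lifted it clear, lowered it into the cup until the point touched the floor, let go and backed off.

**Last checks:**
- **Red pin:** it stands upright in the cup.
- **Cup:** it is upright on the bench.
- **Blue pin:** its handle moved less than 1 px in the scene camera.
- **Gripper:** it is about 120 mm above where it let go, with no force on it.

**What disagreed:**
- **Lift:** the first clockwise swing rose only about 2.2 mm of the 4.5 mm commanded, because the arm gave under the drag. The later swings made it up, so the 3 mm needed while turned clockwise was reached on the second one.
- **Grip opening:** it read 11 mm on the 14 mm handle, with no slip seen.
- **Cup position:** my estimates of its centre differed by about 3 mm between views, well within the room in the cup.
- **Refused calls:** two moves were refused for a missing yaw value. Nothing moved, and I sent them again.

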